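# Load a keyed toner cartridge and hold it home in the printer's filler port

### The job

The printer on the desk is out of toner and its filler cover is already open: lift the new toner cartridge (black body, green wing grip) out of the white basket, set its nose into the green filler port, turn it until its key drops into the port's keyway, and push it fully home against the springy shutter inside. The shutter would pop the cartridge up again, so finish while still gripping the cartridge by its wing and holding it pressed fully down in the port. Leave the other things in the basket and on the desk as they are.

Things in the scene. Friction and masses are not known exactly. Their poses are not given: they have to be found in the camera images.
- toner: New toner cartridge, upright in a basket cell; black body, green wing grip, 122 mm tall, about 0.22 kg (0.18 to 0.29). Origin: centre of the nose's underside, z up. Grey round nose (shaft): 34 mm diameter, 30 mm long, foot chamfered. Shoulder, 50 mm diameter, faces down at 30 mm; body 47 mm diameter up to 86 mm. The key is on its own -x side, also shown by a yellow stripe on the body.
- wing (a point): Middle of the new cartridge's green wing grip, on the axis 104 mm above the nose's underside; axes as the cartridge's. The wing is 48 mm long along x, 14 mm thick along y and stands from 86 to 122 mm: pinch it across y from above, fingertips no lower than 88 mm. A yellow mark on its top shows the key's end (-x).
- key (a point): Outer lower end of the new cartridge's yellow key: 22 mm from the axis towards its own -x, 10 mm above the nose's underside; axes as the cartridge's. The key runs from here up to the shoulder (30 mm); 6 mm wide, 4.4 mm over the lowest 3 mm.
- port (a point): Filler port on the printer: centre of the top face of its green collar, 150 mm above the desk, 15 mm above the deck; collar 60 mm outside, bore 36.4 mm diameter. Axes are the printer's, z up. The nose enters 10 mm at any rotation, then the key rests on the collar until it meets the keyway; the nose meets the shutter 22 mm down; at 30 mm the shoulder lies on the collar: fully home.
- keyway (a point): Middle of the keyway's outer end at the collar's top: 23.5 mm from the port's axis towards the printer's own -x (a yellow line on the deck points at it). The slot is 8.4 mm wide and as deep as the bore. The key fits when the cartridge's x axis lies along the printer's x axis, same way, within about 3 degrees.
- shutter (a joint): The white spring shutter inside the port, how far it is pressed down, in m: 0 when closed (its top 22 mm below the collar's top), 0.008 with a cartridge fully home, stop at 0.010. The spring pushes up with about 5 N at first and 11 N at 8 mm, enough to lift a cartridge that is not held down.
- printer: Desktop printer, grey and black, fixed, front towards the robot (-x). Origin: centre of its underside. 220 mm along x, 337 mm along y (-168 to +168), 178 mm high; the end from y = +68 to +168 mm is a lower deck at 135 mm, with the port at x = 0, y = +118 mm. The opened filler cover lies on the high part next to the deck, rising to 204 mm at y = -32 mm.
- basket: White plastic desk basket, fixed, 146 x 146 mm, 70 mm high, walls and floor 4 mm, divided into 2 x 2 cells whose centres lie about 35 mm from its middle along x and along y. Origin: centre of its underside.
- glue: Glue stick, yellow with red cap, 28 mm in diameter, 86 mm tall, upright in the basket. Origin: centre of its underside. Leave alone.
- correction: Small green bottle with blue cap, 28 mm in diameter, 72 mm tall, upright in the basket. Origin: centre of its underside. Leave alone.
- tape: Roll of amber tape, 52 mm in diameter, 24 mm high, lying flat in the basket. Origin: centre of its underside. Leave alone.
- used: The used cartridge, same shape as the new one but with a red wing grip and white key, standing on the desk. Origin: centre of the underside of its nose. Leave alone.
- stapler: Blue and black stapler, 140 x 36 x 52 mm, on the desk. Origin: centre of its underside. Leave alone.
- mouse: Black computer mouse, 100 x 56 x 33 mm, on the desk. Origin: centre of its underside. Leave alone.
- water: Clear water bottle with blue cap, 66 mm in diameter, 185 mm tall, on the desk. Origin: centre of its underside. Leave alone.

How it is judged:
On the way, in this order (a step that is already met when the one before it is completed fails the run):
1. the new cartridge is lifted clear of the basket (height (world z) of toner above 0.078 m and contact force between toner and the fingers above 1 N and contact force between toner and basket below 0.05 N), for 0.2 s.
2. its key has slipped into the keyway: nose more than 14 mm down the port (z of toner in the frame of port below -0.014 m and horizontal distance between toner and port below 0.004 m and angle between the x axis of toner and the x axis of port, either way round below 0.14 rad), for 0.1 s.
At the end, for the whole second after the job is handed in: The cartridge stands still and upright (4 degrees) in the port, key in keyway, nose at least 27.5 of its 30 mm down and within 4 mm of the axis, the shutter pressed at least 5.8 mm, the fingers still on it with over 4 N, grasp point within 32 mm of the wing's middle (z of toner in the frame of port below -0.0275 m and horizontal distance between toner and port below 0.004 m and angle between the x axis of toner and the x axis of port, either way round below 0.14 rad and angle between toner's own z axis and vertical below 0.07 rad and value of joint shutter above 0.0058 m and contact force between toner and the fingers above 4 N and linear speed of toner below 0.02 m/s and distance between the grasp point and wing below 0.032 m); the arm keeps its last pose, push and grip.
It fails at once if another thing was taken out of its basket cell (distance of any of glue, correction, tape from where it was at the start of the episode above 0.04 m).
It fails at once if a thing on the desk was pushed away or knocked over (distance of any of used, stapler, mouse, water from where it was at the start of the episode above 0.03 m or angle between any of used, water's own z axis and vertical above 0.5 rad).
It also fails if it takes over 45 s, if anything falls off the work surface, if the arm or the gripper's body presses on something with over 40 N, if the wrist force passes 120 N, or if a joint passes its speed limit or range.

### The arm

A 7-joint arm with a two-finger parallel gripper is mounted at the origin on the work surface. World frame = base frame: x ahead of the robot, y to its left, z up, the work surface at z = 0. Lengths are in m, angles in rad, forces in N, time in s.
With the tool pointing down it reaches from about 0.4 to 0.85 m from the base axis. Payload 4.5 kg.
Tool frame: the origin (TCP) lies where the fingers leave the gripper's body, on its centre line; the fingertips stand 64 mm ahead of it and the grasp point (between the pads) lies 45 mm ahead of it; z points along the fingers, y is the direction in which the jaws open and shut (so a half turn about z gives the same grasp; the last joint's range is limited). The gripper opens to 88 mm and grips with 3 to 60 N. Pads are 18 mm wide; open, the fingers measure 123 mm over their backs; the gripper's body (75 mm by 187 mm) begins 45 mm behind the grasp point.
Start: joints at [1.289, 0.689, -0.195, 1.565, 0.157, 0.902, -0.215], TCP at [0.194, -0.594, 0.303] pointing down, gripper open.
Joint ranges: [-3.01, 3.01], [-0.46, 2.08], [-1.47, 1.51], [0.13, 2.56], [-1, 4.14], [0.04, 2.09], [-2.66, 2.66]. Speed limits (rad/s): [2.57, 2.57, 3.14, 3.14, 3.14, 3.14, 3.14].

### API

Orientations are given as a unit quaternion [x, y, z, w].
In Python, from plant import monitor, snapshot, workorder, finder gives the robot as it stands.
- The arm moves only by the tool carry_out, never from a script. Its argument "motion" is one flat list of numbers, 6 for each row, row after row: the shift along the tool's x, y, z in cm, then the turn, a rotation vector about the tool's x, y, z in rad. In form: [x, y, z, rx, ry, rz, x, y, z, rx, ry, rz, ...]. A call has 1 to 8 rows; each row shifts and turns the commanded pose from where the row before left it, along the tool's axes as they then stand; what a row does not reach is not made up. A row lasts 1/8 s, in which the tool goes at most 62.5 mm and 10.7 degrees, less where a joint would pass 70% of its speed; a pose out of reach is approached as far as the arm can. A call with a gripper value outside its range is refused whole. "hand" is the finger opening in cm, from 0 to 8.81, set as the call begins (left out, the last holds). The fingers move at their own pace and stop on an object; "grip_force" is the grip in N (left out, the last holds). Time passes only in rows, so rows that do not move let the fingers close. It gives the time, the measured TCP pose, the force and the opening at its end, in the units of the state.
- monitor.get_state(): the state, without advancing time (a new reading comes with each control period).
- snapshot(name): name is "scene" or "top"; returns a dict with "frame" (480x640x3 uint8, red, green, blue), "range_z" (480x640 float32, m along the optical axis (not along the pixel's ray), 0 where there is no reading), "fx", "fy", "cx", "cy" (pixels), "D" ([k1, k2, p1, p2, k3] as OpenCV has them; the pictures are not rectified), "rvec" (rotation vector, rad) and "tvec" (3), from world to camera coordinates, as OpenCV has them. Camera axes: x right, y down, z forward; pixel columns grow to the right and rows downward; lengths in m; the calibration is good to about 2 mm. A picture is of the moment at which its call begins.
- workorder.finish_job(): hands the job in, once; it reports no verdict.
Trained networks look in a picture, given as the dict that the camera call returned (one of the last four; its "shot" number tells which), for a name from the list of things; names that differ only in an ending like _2 or _b are one class to them, and where a whole thing is asked for, a point or a joint stands for the part that bears it (a point fixed in the world has none). Each returns a list of dicts, best first, with "p" (0 to 1); they miss things now and then, are a little off and sometimes report something else, mostly with a low value. They report only what shows in the picture. A call takes as long as a camera call.
- finder.masks_of(picture, thing): "pixels" (480x640 bool, what is visible of it) and "extent" ([left, top, right, bottom] in pixels, round what is visible of it).
The state is a dict: "clock": time; "q": joint angles; "qd": joint speeds; "joint_torque": joint torques, N m; "tool_pos": TCP position; "eef_rot": TCP orientation; "contact_force": force on the tool from outside, world axes, zero at the start; "moment": the same for the moment, N m; "opening": opening from 0.0 (shut) to 1.0 (fully open).
Only numpy, scipy, OpenCV 4.12 (cv2) and the standard library are available. Lean on these libraries where they do the work, as an engineer would, in place of code of your own. Each camera call takes 0.05 s, during which the arm holds its last target. There are 200 camera calls.

## Working session

There is one attempt and no reset: what is moved stays moved. The work goes in short steps, Python scripts to look and compute and a tool call to move; the robot and the scene stay as the last step left them, time stands still between calls to the robot, and variables do not carry over. Pictures are saved under pics/ and viewed, about 8 in all and at most 12, crops included, and the job is handed in when it is done.

Besides the shell and the picture viewer there is one more tool, called after "Call:" as name(argument=value, ...) on one line, values as JSON. carry_out: Moves the arm, as the interface text tells. Its arguments: {"type":"object","properties":{"motion":{"type":"array"},"hand":{"type":"number"},"grip_force":{"type":"number"}},"required":["motion"]}

```bash
mkdir -p pics
cat > h.py <<'E'
import numpy as np, cv2
from plant import monitor, snapshot, workorder, finder
def cam(s):
    K=np.array([[s['fx'],0,s['cx']],[0,s['fy'],s['cy']],[0,0,1]]);R=cv2.Rodrigues(np.array(s['rvec'],float))[0]
    return K,np.array(s['D'],float),R,np.array(s['tvec'],float).ravel()
def world(s,mask):
    K,D,R,t=cam(s); z=s['range_z']; v,u=np.nonzero(mask&(z>0))
    n=cv2.undistortPoints(np.stack([u,v],1).astype(float).reshape(-1,1,2),K,D).reshape(-1,2)
    d=z[v,u][:,None]; return (np.hstack([n,np.ones_like(d)])*d-t)@R, np.stack([u,v],1)
def proj(s,P):
    K,D,R,t=cam(s); return cv2.projectPoints(np.array(P,float).reshape(-1,1,3),R,t,K,D)[0].reshape(-1,2)
def save(n,im): cv2.imwrite('pics/'+n+'.png',cv2.cvtColor(im,cv2.COLOR_RGB2BGR))
E
python3 - <<'E'
from h import *
st=monitor.get_state(); print({k:np.round(v,3) for k,v in st.items()})
ims=[]
for n in ('scene','top'):
    s=snapshot(n); save(n,s['frame'])
    K,D,R,t=cam(s); print(n,'campos',np.round(-R.T@t,3))
    for th in ['toner','printer','basket','used','stapler','mouse','water','glue','port']:
        for m in finder.masks_of(s,th)[:2]:
            P,_=world(s,m['pixels'])
            if len(P): print(th,round(m['p'],2),np.round(m['extent']),'n',len(P),'med',np.round(np.median(P,0),3),'lo',np.round(np.percentile(P,2,0),3),'hi',np.round(np.percentile(P,98,0),3))
E
```

```text
{'clock': np.float64(0.0), 'q': array([ 1.289,  0.69 , -0.195,  1.566,  0.157,  0.903, -0.215]), 'qd': array([-0.   ,  0.001,  0.   ,  0.   ,  0.001, -0.   ,  0.   ]), 'joint_torque': array([-1.0000e-03, -5.2756e+01, -1.2670e+00, -1.5343e+01, -5.3000e-02,
        6.0000e-03,  0.0000e+00]), 'tool_pos': array([ 0.194, -0.594,  0.302]), 'eef_rot': array([ 0.988,  0.157, -0.   , -0.001]), 'contact_force': array([ 0.178, -0.436, -0.488]), 'moment': array([ 0.034,  0.028, -0.008]), 'opening': np.float64(1.002)}
scene campos [ 1.439 -0.563  1.419]
toner 0.63 [389. 196. 405. 226.] n 335 med [0.524 0.232 0.089] lo [0.495 0.215 0.039] hi [0.54  0.252 0.128]
printer 0.56 [196. 237. 349. 372.] n 13034 med [ 0.664 -0.25   0.15 ] lo [ 0.493 -0.397  0.018] hi [ 0.729 -0.072  0.186]
basket 0.88 [361. 207. 423. 264.] n 2129 med [0.55  0.186 0.042] lo [0.453 0.108 0.001] hi [0.623 0.269 0.072]
used 0.96 [391. 264. 411. 296.] n 528 med [0.726 0.103 0.082] lo [0.7   0.088 0.001] hi [0.741 0.126 0.124]
stapler 0.9 [426. 252. 473. 283.] n 776 med [0.732 0.267 0.043] lo [0.706 0.21  0.002] hi [0.747 0.337 
[... 1714 characters left out ...]
5 -0.368  0.187]
mouse 0.93 [155. 310. 176. 354.] n 892 med [0.316 0.345 0.029] lo [0.27  0.323 0.011] hi [0.36  0.373 0.035]
mouse 0.64 [332. 151. 497. 264.] n 16621 med [ 0.594 -0.227  0.158] lo [ 0.484 -0.388  0.074] hi [ 0.712 -0.065  0.185]
water 0.97 [460. 333. 508. 360.] n 1127 med [ 0.297 -0.385  0.121] lo [ 0.265 -0.421  0.002] hi [ 0.325 -0.368  0.187]
water 0.31 [234. 251. 249. 267.] n 133 med [0.482 0.164 0.05 ] lo [0.471 0.155 0.004] hi [0.498 0.177 0.077]
glue 0.71 [238. 226. 254. 238.] n 162 med [0.552 0.15  0.087] lo [0.542 0.14  0.016] hi [0.567 0.165 0.093]
port 0.75 [332. 152. 494. 266.] n 16601 med [ 0.594 -0.227  0.158] lo [ 0.484 -0.388  0.073] hi [ 0.712 -0.065  0.185]
```

View pics/top.png

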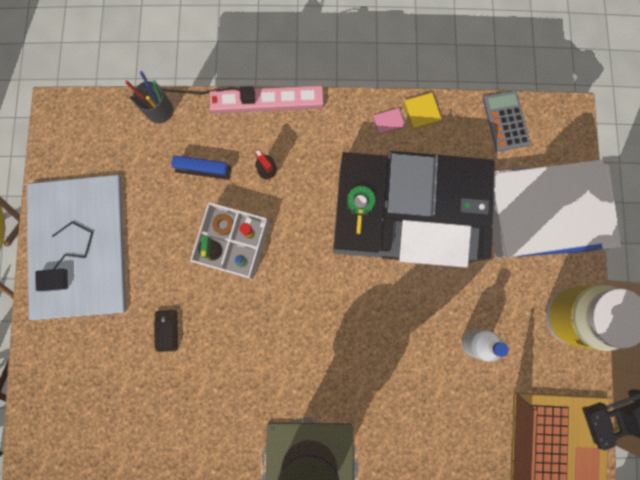

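View pics/scene.png

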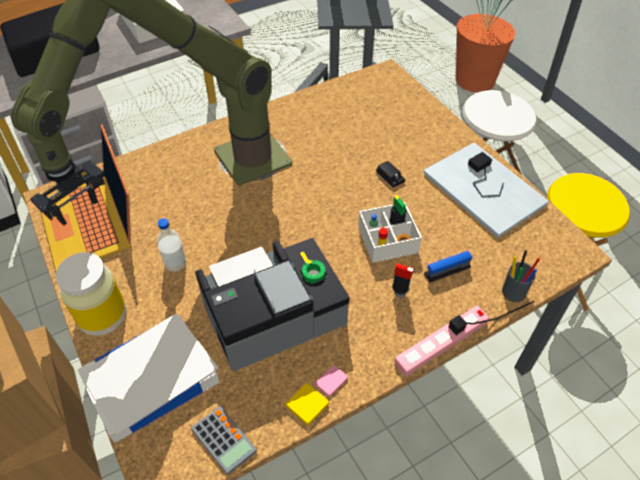

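The top view shows the basket at about (230,240), with the green wing at about (205,245) in its lower-left cell. The green port is at (361,199), with the yellow line below it. The scene view agrees. Next I'll measure the wing and port by colour and depth.

Run:
```python
from h import *
out=[]
for n in ('scene','top'):
    s=snapshot(n); hsv=cv2.cvtColor(s['frame'],cv2.COLOR_RGB2HSV).astype(int)
    H,S,V=hsv[...,0],hsv[...,1],hsv[...,2]
    green=(H>45)&(H<85)&(S>110)&(V>50); yel=(H>22)&(H<36)&(S>140)&(V>120)
    allm=np.ones((480,640),bool); P,uv=world(s,allm)
    X=np.zeros((480,640,3)); X[uv[:,1],uv[:,0]]=P
    def reg(m,c,r,zl,zh): return m&(np.hypot(X[...,0]-c[0],X[...,1]-c[1])<r)&(X[...,2]>zl)&(X[...,2]<zh)
    for nm,m in [('wingtop',reg(green,(.51,.235),.05,.118,.135)),('wingall',reg(green,(.51,.235),.05,.08,.14)),('wingyel',reg(yel,(.51,.235),.06,.03,.14)),
                 ('collar',reg(green,(.59,-.13),.08,.14,.16)),('line',reg(yel,(.55,-.13),.1,.12,.16))]:
        p=X[m]
        if len(p)<3: print(n,nm,len(p)); continue
        c,(w,h),a=cv2.minAreaRect(p[:,:2].astype(np.float32)*1000)
        e,vec=np.linalg.eigh(np.cov(p[:,:2].T)); 
        print(n,nm,len(p),'mean',np.round(p.mean(0),4),'rect',np.round(c,1),round(w),round(h),round(a,1),'axis',np.round(vec[:,1],3),np.round(np.sqrt(e)*1000,1))
    # printer edges: deck & tops
    pr=reg(allm,(.6,-.23),.22,.12,.19)
    c,(w,h),a=cv2.minAreaRect(X[pr][:,:2].astype(np.float32)*1000); print(n,'printer',np.round(c,1),w,h,a)
    b=reg(allm,(.535,.19),.12,.06,.075); c,(w,h),a=cv2.minAreaRect(X[b][:,:2].astype(np.float32)*1000); print(n,'basket',np.round(c,1),w,h,a)
    for c0 in [(.507,.232,.126),(.59,-.12,.15)]:
        u,v=proj(s,[c0])[0].astype(int); out.append(cv2.resize(s['frame'][v-25:v+25,u-25:u+25],(390,290) if 0 else (300,300),interpolation=cv2.INTER_CUBIC))
save('crops',np.vstack([np.hstack(out[:2]),np.hstack(out[2:])]))
```

```text
scene wingtop 57 mean [0.5199 0.2359 0.1248] rect [516.9 238.5] 44 20 2.9 axis [-1.     0.028] [ 4.7 12.1]
scene wingall 134 mean [0.5208 0.2347 0.1129] rect [518.1 236.1] 21 44 79.3 axis [-0.999 -0.046] [ 4.2 12.8]
scene wingyel 12 mean [0.4964 0.2402 0.1269] rect [496.8 240.1] 8 14 23.9 axis [-0.624  0.782] [2.9 4.3]
scene collar 270 mean [ 0.6216 -0.1124  0.1481] rect [ 617.9 -110.5] 57 67 60.7 axis [-0.55   0.835] [17.  18.5]
scene line 52 mean [ 0.5665 -0.106   0.1383] rect [ 569.  -104.9] 13 55 84.5 axis [-0.996  0.085] [ 3.3 16.4]
scene printer [ 599.4 -227.3] 337.4974060058594 249.47825622558594 85.7613754272461
scene basket [536.8 194.2] 151.30474853515625 153.41416931152344 74.38911437988281
top wingtop 67 mean [0.5156 0.238  0.1241] rect [511.6 238.1] 12 38 86.3 axis [-1.    -0.009] [3.4 8.9]
top wingall 68 mean [0.5157 0.2379 0.124 ] rect [511.6 238.1] 12 38 86.3 axis [-1.  0.] [3.5 8.9]
top wingyel 21 mean [0.4939 0.2389 0.1253] rect [494.1 239.4] 9 10 62.5 axis [0.421 0.907] [2.9 3. ]
top collar 353 mean [ 0.617  -0.1111  0.1485] rect [ 614.7 -111. ] 58 60 89.1 axis [-0.052  0.999] [16.9 18.2]
top line 94 mean [ 0.5651 -0.1073  0.1366] rect [ 566.2 -107.3] 10 50 85.5 axis [-0.996  0.084] [ 2.8 14.4]
top printer [ 596.3 -228.5] 337.810791015625 241.62681579589844 85.82942962646484
top basket [532.1 194.7] 147.65541076660156 146.49063110351562 74.82796478271484
```

View pics/crops.png

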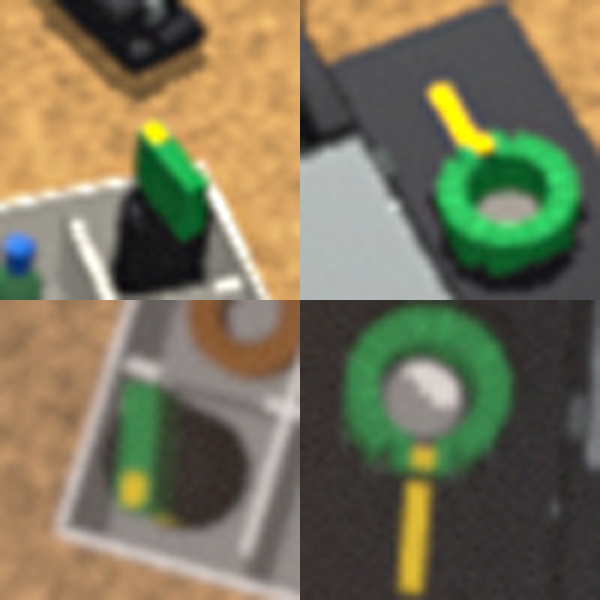

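The crops show the wing nearly along world x, with its yellow key end towards -x at about (0.494, 0.239). The port is at about (0.616, -0.111), and its yellow line also points to -x, so the yaw is about -4.5°. I'm setting out now.

Call:
carry_out(motion=[3,-2.3,-1,0,0,0,4.3,-3.3,-1,0,0,0,4.3,-3.3,0,0,0,0,4.3,-3.3,0,0,0,0,4.3,-3.3,0,0,0,0,4.3,-3.3,0,0,0,0,4.3,-3.3,0,0,0,0,4.3,-3.3,0,0,0,0], hand=6, grip_force=50)

```text
clock: 2.1
tool_pos: [0.4308, -0.2484, 0.323]
eef_rot: [0.988, 0.157, 0.0, 0.0]
contact_force: [0.3, -0.4, 1.3]
opening: 0.679
```

Call:
carry_out(motion=[2.6,-5,0,0,0,0,2.6,-5,0,0,0,0,2.6,-5,0,0,0,0,2.6,-5,0,0,0,0,2.6,-5,0,0,0,0,2.6,-5,0,0,0,0,2.6,-5,0,0,0,0,2.6,-5,0,0,0,0])

```text
clock: 3.1
tool_pos: [0.5036, 0.1968, 0.3229]
eef_rot: [0.988, 0.157, 0.0, 0.0]
contact_force: [0.9, -0.1, 0.4]
opening: 0.676
```

Call:
carry_out(motion=[1,-1.8,3,0,0,0.09,0.5,-1,3,0,0,0.09,0,0,0,0,0,0.1,0,0,0,0,0,0.1])

```text
clock: 3.6
tool_pos: [0.5097, 0.2263, 0.2622]
eef_rot: [0.999, -0.033, -0.0, 0.0]
contact_force: [-0.8, 0.2, -1.1]
opening: 0.685
```

Run:
```python
from h import *
st=monitor.get_state(); print(st['tool_pos'],st['eef_rot'])
out=[]
for n in ('scene','top'):
    s=snapshot(n)
    P=np.array([[.513,.238,.126],st['tool_pos']-[0,0,.064]])
    print(proj(s,P)); u,v=proj(s,[[.513,.238,.15]])[0].astype(int)
    out.append(cv2.resize(s['frame'][v-50:v+50,u-50:u+50],(400,400),interpolation=cv2.INTER_CUBIC))
save('above',np.hstack(out))
```

```text
[0.50973569 0.22632225 0.26217715] [ 9.99440437e-01 -3.34458938e-02 -3.71436477e-04  2.16107615e-04]
[[399.09522624 200.55787277]
 [397.5537164  183.93644621]]
[[203.68617936 244.45206956]
 [201.37480307 241.99944904]]
```

View pics/above.png

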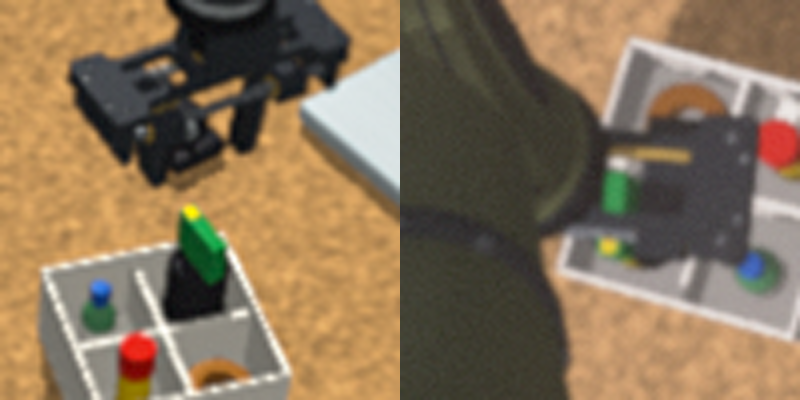

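The fingers straddle the wing in y, with the wing at about (205,235) in the left crop. I'll centre on it, descend and grip.

Call:
carry_out(motion=[0.3,-1.2,0,0,0,0,0,0,3,0,0,0,0,0,3,0,0,0,0,0,3,0,0,0,0,0,1.2,0,0,0,0,0,0,0,0,0])

```text
clock: 4.45
tool_pos: [0.5137, 0.2382, 0.1604]
eef_rot: [0.999, -0.032, -0.0, 0.0]
contact_force: [0.0, 0.3, 0.9]
opening: 0.682
```

Call:
carry_out(motion=[0,0,0,0,0,0,0,0,0,0,0,0,0,0,0,0,0,0,0,0,0,0,0,0,0,0,0,0,0,0,0,0,0,0,0,0], hand=0, grip_force=40)

```text
clock: 5.2
tool_pos: [0.5138, 0.238, 0.1608]
eef_rot: [0.999, -0.032, 0.0, -0.0]
contact_force: [-1.2, 0.7, 0.2]
opening: 0.158
```

The opening is 13.9 mm, which matches the wing. Lifting.

Call:
carry_out(motion=[0,0,-1,0,0,0,0,0,-3,0,0,0,0,0,-3,0,0,0,0,0,-3,0,0,0,0,0,-3,0,0,0,0,0,-3,0,0,0,0,0,-2.5,0,0,0,0,0,0,0,0,0])

```text
clock: 6.2
tool_pos: [0.5142, 0.238, 0.3475]
eef_rot: [0.999, -0.032, 0.002, -0.001]
contact_force: [0.1, 0.5, -2.4]
opening: 0.155
```

Run:
```python
from h import *
st=monitor.get_state(); print(st['tool_pos'],st['eef_rot'],st['contact_force'])
for n in ('scene',):
    s=snapshot(n); u,v=proj(s,[st['tool_pos']-[0,0,.1]])[0].astype(int)
    save('lift',cv2.resize(s['frame'][v-40:v+40,u-40:u+40],(480,480),interpolation=cv2.INTER_CUBIC))
    X,uv=world(s,np.ones((480,640),bool)); g=st['tool_pos']
    k=(np.hypot(X[:,0]-g[0],X[:,1]-g[1])<.04)&(X[:,2]>.13)
    for a in np.arange(.16,.32,.01):
        q=X[k&(X[:,2]>a)&(X[:,2]<a+.01)]
        if len(q)>2: print(round(a,2),len(q),np.round([q[:,0].min(),q[:,0].max(),q[:,1].min(),q[:,1].max()],3))
```

```text
[0.51422969 0.23795028 0.34751419] [ 9.99479446e-01 -3.22032347e-02  1.73272588e-03 -8.87210008e-04] [ 0.12897443  0.54286159 -2.44759108]
0.19 21 [0.51  0.533 0.22  0.251]
0.2 27 [0.514 0.534 0.22  0.248]
0.21 10 [0.507 0.532 0.217 0.255]
0.22 50 [0.503 0.544 0.211 0.262]
0.23 40 [0.501 0.539 0.214 0.251]
0.24 45 [0.507 0.54  0.214 0.256]
0.25 41 [0.503 0.539 0.213 0.253]
0.26 53 [0.499 0.541 0.212 0.254]
0.27 70 [0.496 0.541 0.211 0.259]
0.28 30 [0.507 0.541 0.218 0.261]
0.29 43 [0.508 0.543 0.215 0.258]
0.3 51 [0.507 0.54  0.213 0.259]
0.31 69 [0.505 0.539 0.213 0.26 ]
```

View pics/lift.png

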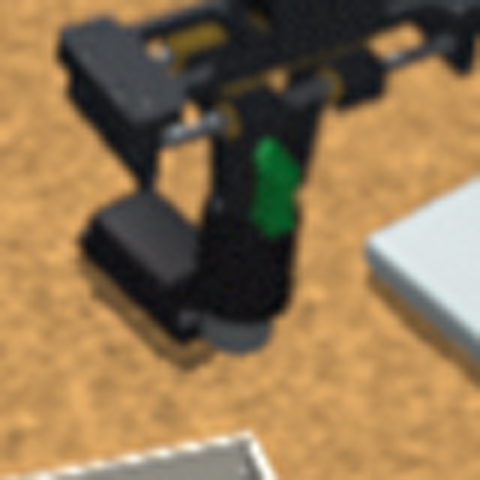

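The cartridge is held upright with its nose clear at (235,335) in the crop. Moving above the port.

Call:
carry_out(motion=[1,2.5,0,0,0,0,1.6,4.6,0,0,0,0,1.6,4.6,0,0,0,0,1.6,4.6,0,0,0,0,1.6,4.6,0,0,0,0,1.6,4.6,0,0,0,0,1.6,4.6,0,0,0,0,1.5,4.1,0,0,0,0.015])

```text
clock: 7.25
tool_pos: [0.6117, -0.1132, 0.3437]
eef_rot: [0.999, -0.04, -0.002, 0.0]
contact_force: [0.5, 0.6, -2.1]
opening: 0.154
```

Call:
carry_out(motion=[0,0,1.5,0,0,0,0,0,1,0,0,0,0,0,0,0,0,0])

```text
clock: 7.62
tool_pos: [0.6115, -0.1092, 0.3189]
eef_rot: [0.999, -0.038, -0.002, -0.001]
contact_force: [0.8, 0.6, -2.0]
opening: 0.154
```

```bash
cat > look.py <<'E'
from h import *
import sys
st=monitor.get_state(); g=st['tool_pos']; print(np.round(g,4),np.round(st['eef_rot'],4),np.round(st['contact_force'],1))
out=[]
for n in ('scene','top'):
    s=snapshot(n); u,v=proj(s,[[.616,-.111,.16]])[0].astype(int)
    out.append(cv2.resize(s['frame'][v-30:v+30,u-30:u+30],(400,400),interpolation=cv2.INTER_CUBIC))
    X,uv=world(s,np.ones((480,640),bool)); rgb=s['frame'][uv[:,1],uv[:,0]]
    hsv=cv2.cvtColor(rgb[None],cv2.COLOR_RGB2HSV)[0].astype(int)
    gr=(hsv[:,0]>45)&(hsv[:,0]<85)&(hsv[:,1]>110)
    k=(np.hypot(X[:,0]-g[0],X[:,1]-g[1])<.045)
    q=X[k&gr&(X[:,2]<.16)&(X[:,2]>.12)]
    print(n,'collar',len(q)); 
    if len(q)>5: print(np.round(np.r_[q.min(0),q.max(0)],4))
    for a in np.arange(.15,.27,.01):
        q=X[k&~gr&(X[:,2]>a)&(X[:,2]<a+.01)]
        if len(q)>2: print(round(a,2),len(q),np.round([q[:,0].min(),q[:,0].max(),q[:,1].min(),q[:,1].max()],3))
save(sys.argv[1],np.hstack(out))
E
python3 look.py port1
```

```text
[ 0.6115 -0.1092  0.3189] [ 9.993e-01 -3.830e-02 -2.000e-03 -7.000e-04] [ 0.8  0.6 -2. ]
scene collar 301
[ 0.5795 -0.1425  0.12    0.6501 -0.073   0.1567]
0.15 6 [ 0.629  0.637 -0.129 -0.106]
0.16 14 [ 0.617  0.628 -0.124 -0.098]
0.17 25 [ 0.613  0.629 -0.127 -0.1  ]
0.18 5 [ 0.625  0.633 -0.116 -0.093]
0.19 41 [ 0.603  0.636 -0.133 -0.087]
0.2 47 [ 0.607  0.636 -0.133 -0.088]
0.21 48 [ 0.606  0.637 -0.133 -0.095]
0.22 31 [ 0.608  0.636 -0.134 -0.095]
0.23 51 [ 0.606  0.637 -0.135 -0.096]
0.24 58 [ 0.595  0.636 -0.134 -0.09 ]
0.25 16 [ 0.608  0.627 -0.132 -0.095]
0.26 25 [ 0.604  0.626 -0.131 -0.089]
0.27 24 [ 0.601  0.626 -0.133 -0.09 ]
top collar 69
[ 0.5857 -0.1024  0.1261  0.6155 -0.0823  0.1527]
0.19 12 [ 0.586  0.605 -0.098 -0.086]
0.2 7 [ 0.589  0.603 -0.098 -0.087]
0.21 9 [ 0.589  0.6   -0.097 -0.088]
0.22 5 [ 0.589  0.597 -0.096 -0.09 ]
0.23 9 [ 0.591  0.597 -0.095 -0.089]
0.24 3 [ 0.593  0.595 -0.094 -0.092]
```

View pics/port1.png

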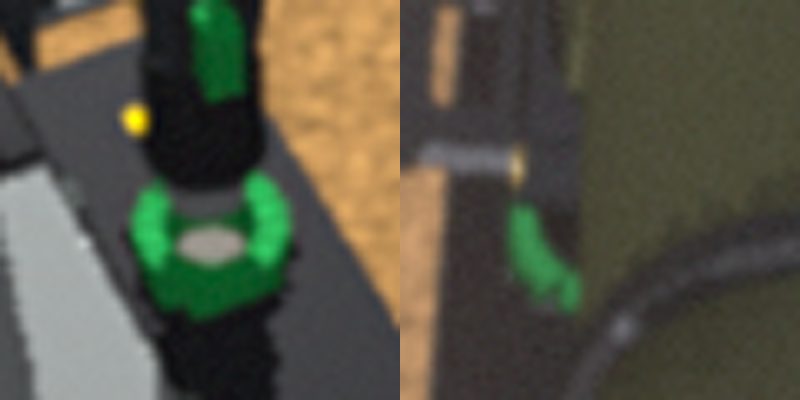

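The cartridge hangs about 12 mm above the collar. Both cameras put its axis about 5 mm short in x and level in y.

Call:
carry_out(motion=[0.5,0,0,0,0,0,0,0,0,0,0,0,0,0,0,0,0,0])

```text
clock: 8.1
tool_pos: [0.6176, -0.1116, 0.321]
eef_rot: [0.999, -0.039, 0.0, 0.0]
contact_force: [-0.4, 0.2, -2.5]
opening: 0.155
```

```bash
python3 look.py port2 | head -12; python3 look.py port2 | tail -7
```

```text
[ 0.6176 -0.1116  0.321 ] [ 9.992e-01 -3.950e-02  2.000e-04  1.000e-04] [-0.4  0.2 -2.5]
scene collar 283
[ 0.5773 -0.1421  0.1228  0.6512 -0.0742  0.1557]
0.15 3 [ 0.629  0.633 -0.129 -0.122]
0.16 13 [ 0.622  0.634 -0.127 -0.105]
0.17 19 [ 0.618  0.635 -0.128 -0.103]
0.18 9 [ 0.623  0.635 -0.13  -0.104]
0.19 32 [ 0.607  0.642 -0.136 -0.091]
0.2 49 [ 0.606  0.643 -0.137 -0.094]
0.21 47 [ 0.609  0.642 -0.135 -0.094]
0.22 44 [ 0.608  0.641 -0.136 -0.094]
0.23 52 [ 0.611  0.644 -0.136 -0.094]
[ 0.5848 -0.1046  0.1249  0.6232 -0.0806  0.1534]
0.19 12 [ 0.594  0.609 -0.098 -0.09 ]
0.2 9 [ 0.592  0.61  -0.1   -0.089]
0.21 9 [ 0.595  0.607 -0.099 -0.09 ]
0.22 6 [ 0.596  0.603 -0.098 -0.092]
0.23 5 [ 0.597  0.604 -0.097 -0.091]
0.24 6 [ 0.597  0.602 -0.096 -0.092]
```

View pics/port2.png

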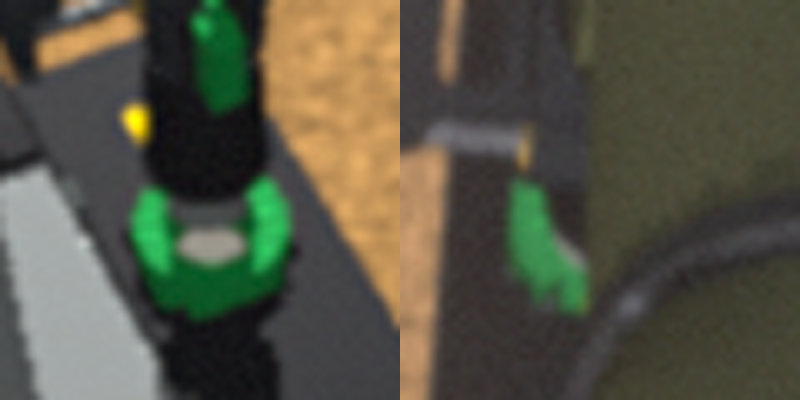

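Settled now. The axis is about 1.5–2 mm low in y: body centre at column 206, collar centre at 211. I'll correct that and descend gently.

Call:
carry_out(motion=[-0.1,-0.17,0,0,0,0,0,0,0.5,0,0,0,0,0,0.4,0,0,0,0,0,0.3,0,0,0,0,0,0.3,0,0,0,0,0,0.3,0,0,0,0,0,0,0,0,0])

```text
clock: 9.18
tool_pos: [0.6167, -0.11, 0.3025]
eef_rot: [0.999, -0.04, 0.0, 0.0]
contact_force: [-0.3, 0.1, -3.1]
opening: 0.155
```

Call:
carry_out(motion=[0,0,0.3,0,0,0,0,0,0.3,0,0,0,0,0,0.3,0,0,0,0,0,0,0,0,0])

```text
clock: 9.68
tool_pos: [0.6166, -0.11, 0.2934]
eef_rot: [0.999, -0.04, -0.0, 0.0]
contact_force: [1.4, -1.0, -3.3]
opening: 0.155
```

Call:
carry_out(motion=[0,0,0.3,0,0,0,0,0,0.3,0,0,0,0,0,0.2,0,0,0,0,0,0,0,0,0])

```text
clock: 10.18
tool_pos: [0.6166, -0.1099, 0.2855]
eef_rot: [0.999, -0.04, -0.0, 0.0]
contact_force: [1.7, -1.7, -3.8]
opening: 0.154
```

There's no resistance at about 21 mm, so the key is in the keyway. Pressing home against the shutter.

Call:
carry_out(motion=[0,0,0.3,0,0,0,0,0,0.3,0,0,0,0,0,0.2,0,0,0,0,0,0,0,0,0], grip_force=60)

```text
clock: 10.68
tool_pos: [0.617, -0.1099, 0.2787]
eef_rot: [0.999, -0.04, 0.001, 0.0]
contact_force: [-0.5, 0.3, 7.0]
opening: 0.16
```

Call:
carry_out(motion=[0,0,0.2,0,0,0,0,0,0.2,0,0,0,0,0,0,0,0,0,0,0,0,0,0,0])

```text
clock: 11.18
tool_pos: [0.6171, -0.1098, 0.2767]
eef_rot: [0.999, -0.04, 0.002, 0.0]
contact_force: [-3.8, 0.7, 17.2]
opening: 0.152
```

The net upward force is now about 20 N, well above the spring's 11 N, so the shoulder is on the collar. I'll push slightly more and verify.

Call:
carry_out(motion=[0,0,0.15,0,0,0,0,0,0,0,0,0,0,0,0,0,0,0,0,0,0,0,0,0])

```text
clock: 11.68
tool_pos: [0.6172, -0.1097, 0.2767]
eef_rot: [0.999, -0.04, 0.002, 0.0]
contact_force: [-6.6, 1.7, 25.7]
opening: 0.152
```

```bash
python3 look.py home | head -12
```

```text
[ 0.6172 -0.1097  0.2767] [ 9.992e-01 -3.970e-02  1.900e-03  1.000e-04] [-6.6  1.7 25.7]
scene collar 236
[ 0.5851 -0.1411  0.1214  0.6532 -0.075   0.1598]
0.15 28 [ 0.624  0.64  -0.132 -0.095]
0.16 29 [ 0.619  0.642 -0.134 -0.096]
0.17 39 [ 0.619  0.642 -0.135 -0.097]
0.18 35 [ 0.61   0.641 -0.133 -0.099]
0.19 53 [ 0.599  0.643 -0.135 -0.09 ]
0.2 57 [ 0.605  0.639 -0.134 -0.09 ]
0.21 13 [ 0.624  0.634 -0.131 -0.092]
0.22 23 [ 0.61   0.63  -0.133 -0.089]
0.23 26 [ 0.619  0.632 -0.134 -0.09 ]
```

View pics/home.png

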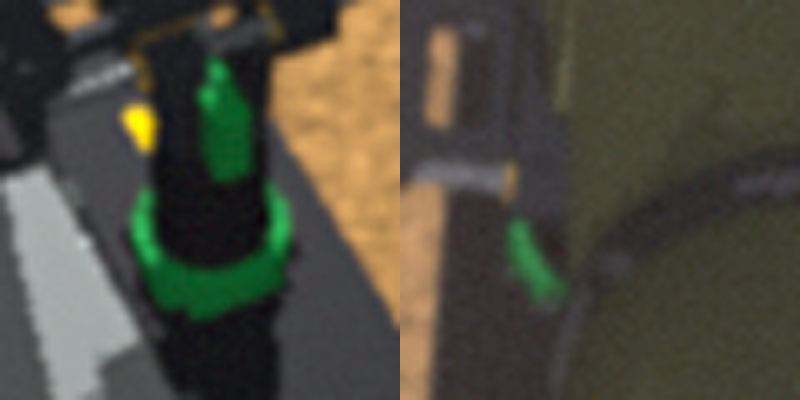

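The scene crop shows the body's shoulder resting on the collar (ring at about (210,250)). z has stopped at 0.2767 while the force rose, so it is home. Handing in.

```bash
python3 -c "
from h import *
print(workorder.finish_job()); st=monitor.get_state(); print(st['clock'],st['tool_pos'],st['contact_force'],st['opening'])"
```

```text
the job is handed in; nothing more can be done
None
the job is handed in; nothing more can be done
```

The new cartridge is in the filler port, key in the keyway and pressed fully home. I handed the job in at about 11.8 s with the gripper still holding the wing at a 60 N setting. The system gave no verdict.

I pinched the wing (measured opening about 13.9 mm) and lifted the cartridge straight out of the basket. Over the port I corrected its position by about 5 mm in x and 1.5–2 mm in y using both cameras, then lowered it at a yaw of about -4.5°. The key went in with no resistance, so no searching turn was needed.

**Last checks:**
- **Depth:** the tool stopped at z = 0.2767 m, which puts the nose about 30 mm down. A further 1.5 mm of commanded push only raised the force.
- **Force:** the measured upward force was 25.7 N, well above the spring's 11 N, so the shoulder is bearing on the collar. The last picture also shows it seated there.
- **Side load:** about 7 N remained sideways while pressing.
- **Not measured directly:** I inferred the shutter travel from depth and force, and the key's seating from the free descent.
- **Other items:** I did not re-measure the other things in the basket and on the desk. The path was planned clear of them, and I saw no force that suggested touching anything.

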